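Unlock the ingredient tub and take off its lid

ROBOT

A 7-joint arm with a two-finger parallel gripper is mounted at the origin on the work surface. World frame = base frame: x ahead of the robot, y to its left, z up, the work surface at z = 0. Lengths are in m, angles in rad, forces in N, time in s.
With the tool pointing down it reaches from about 0.4 to 0.85 m from the base axis. Payload 10.4 kg.
Tool frame: the origin (TCP) lies between the finger pads; the fingertips stand 11 mm ahead of it and the grasp point (between the pads) lies 8 mm behind it; z points along the fingers, y is the line along which they close (so a half turn about z gives the same grasp; the last joint's range is limited). The gripper opens to 85 mm and grips with 20 to 120 N. Pads are 22 mm wide; open, the fingers measure 114 mm over their backs; the gripper's body (76 mm by 85 mm) begins 54 mm behind the grasp point. The pads swing forward as they close: fully open they stand 13 mm farther back than shut.
Start: joints at [1.123, 0.332, -0.065, 1.46, 0.022, 1.35, -0.088], TCP at [0.258, -0.569, 0.242] pointing down, gripper open.
Joint ranges: [-2.6, 2.6], [-0.5, 2.12], [-1.47, 1.34], [0.16, 2.42], [-1.27, 4.41], [0.06, 2.06], [-2.6, 2.6]. Speed limits (rad/s): [2.22, 2.22, 2.79, 2.79, 3.14, 3.14, 3.14].

INTERFACE

Orientations are given as a unit quaternion [x, y, z, w].
In Python, from plant import arm gives the robot as it stands. The module is installed in compiled form; this text tells all that it offers.
- The arm moves only by the tool move_arm, never from a script. Its argument "moves" is text: rows parted by semicolons, each of 6 numbers parted by spaces: the shift along the tool's x, y, z in cm, then the turn, a rotation vector about the tool's x, y, z in rad. In form: x y z rx ry rz; .... A call has 1 to 20 rows; each row shifts and turns the commanded pose from where the row before left it, along the tool's axes as they then stand; what a row does not reach is not made up. A row lasts 1/12 s, in which the tool goes at most 41.7 mm and 7.16 degrees, less where a joint would pass 70% of its speed; a pose out of reach is approached as far as the arm can. A call with a gripper value outside its range is refused whole. "hand" is the opening, from 0 (shut) to 1 (fully open), set as the call begins (left out, the last holds). The fingers move at their own pace and stop on an object; "force" is the grip in N (left out, the last holds). Time passes only in rows, so rows that do not move let the fingers close. It gives the time, the measured TCP pose, the force, the opening and the grip force at its end, in the units of the state.
- arm.sense(): the state, without advancing time (a new reading comes with each control period).
- arm.snapshot(name): name is "scene" or "top"; returns a dict with "img" (420x560x3 uint8, blue, green, red), "z_map" (420x560 float32, m along the optical axis (not along the pixel's ray), 0 where there is no reading), "intrinsics" (3x3 intrinsics, pixels), "position" and "orientation" of the camera in the world. Camera axes: x right, y up, looking along -z (the intrinsics and any distortion apply to the point x, -y, -z); pixel columns grow to the right and rows downward; lengths in m; the calibration is good to about 2 mm. A picture is of the moment at which its call begins.
- arm.sign_off(): hands the job in; it is judged then, once.
The state is a dict: "time_s": time; "joint_pos": joint angles; "joint_vel": joint speeds; "effort": joint torques, N m; "eef_pos": TCP position; "tool_rot": TCP orientation; "contact_force": force on the tool from outside, world axes, zero at the start; "moment": the same for the moment, N m; "opening": opening from 0.0 (shut) to 1.0 (fully open); "gripper_force": force on a finger pad.
Only numpy, scipy, OpenCV 4.12 (cv2) and the standard library are available. Lean on these libraries where they do the work, as an engineer would, in place of code of your own. Each camera call takes 0.05 s, during which the arm holds its last target. There are 200 camera calls.

TASK

Fetch the key from the wooden key block, push it fully home in the lock of the aluminium ingredient tub, turn it clockwise (seen from above) to its stop so that the latch arm swings off the lid, and leave it there. Then tip the lid up by its tab, draw it out from under the clip at its far side and lay it flat, right way up, on the round wooden board. Do not shift the other things on the worktop.

Things in the scene. Friction and masses are not known exactly. Their poses are not given: they have to be found in the camera images.
- tub: Fixed aluminium tub 120 mm dia, rim 100 mm above the worktop, on a grey base plate 12 thick that covers x -95..95, y -116..80 of this frame. Origin: on the worktop under the tub's centre, z up. +x points from the lid's tab to the clip at the far side. The lid is held down by the clip and by the latch arm of the lock.
- clip (a point): Middle of the edge of the fixed clip's lip, on its underside: at x 54 of the tub, 3 above the lid. The lip is 40 mm wide and 5 thick and reaches 8 over the lid's edge. The lid's plug goes 8 into the tub, 3 play all round: lifted level it catches. Raise the tab side about 0.3 rad about the far rim (x = 60 of the tub, 100 high), draw it 15 to 22 towards the tub's -x, then lift.
- lock: Fixed round lock post, 44 mm dia, at x -52, y -74 of the tub. Origin: on the key axis, level with the keyhole face, 124 above the worktop; z up. x axis: direction of slot and latch arm when turned clockwise to the stop (unlocked). At the start they stand 0.8 to 1.5 rad anticlockwise of it, seen from above: how far is not reported, see or feel for it. Blades over 0.1 rad off do not enter.
- keyhole (a point): Centre of the keyhole face: top of a round steel cylinder 38 mm dia with a raised rim 1.5 high, 28 inside. Slot 23.5 x 7.5, 34 deep. In line with it a latch arm 12 wide reaches 45 from the axis, its top 4 below the face, 2 above the lid's edge. The cylinder turns stiffly (0.1 N m friction), stays where left, stops hard at both ends of its 1.5 rad; the arm is clear of the lid in the last 0.2 rad.
- key: Loose steel key standing blade down in the slot of the key block, 80 g or so. Origin: centre of the blade's lower end; z up along the key. Blade 22 (x) x 6 (y) mm, z 0..24; round collar 24 dia, z 24..30, which seats on the keyhole face when the key is home; flat grip 34 (x) x 10 (y), z 30..62, to be pinched across y. The key works either way round (half turn about z).
- keyblock: Fixed dark wooden block 60 x 60 x 32 mm high with a slot for the key in its middle. Origin: centre of its underside. It may be on either side of the tub.
- lid: Loose round aluminium lid seated on the tub's rim, about 140 g. Origin: centre of its underside, z up. Plug 104 mm dia, z 0..8; flange 124 dia, z 8..12, which rests on the rim; an upright tab 10 (x) x 30 (y), z 12..42, centred at x = -51, to be pinched across x.
- board: Fixed round wooden board 160 mm dia, 15 thick, flat on the worktop. Origin: centre of its underside. It may be on either side of the tub.
- bowl: Bystander, loose: steel mixing bowl, 150 mm dia x 80 high. Origin: under its centre.
- caketin: Bystander, loose: round aluminium cake tin, 164 mm dia x 60 high, empty. Origin: under its centre.
- jar: Bystander, loose: storage jar, 54 mm dia x 80 high. Origin: under its centre.
- flask: Bystander, loose: amber bottle, 44 mm dia x 130 high. Origin: under its centre.
- spatula: Bystander, loose: spatula lying flat. Origin: under its middle.
- ramekin: Bystander, loose: white ramekin, 84 mm dia x 45 high. Origin: under its centre.
- tartring: Bystander, loose: thin steel tart ring, 90 mm dia x 25 high. Origin: under its centre.
Not all that is in view belongs to the job. Leave any turquoise look-alike of the lid alone.

How it is judged:
By the outcome, as a careful person would: the job done as asked, in the order asked, and still so for the second after the job is handed in, with the robot touching nothing.
It also fails if it takes over 72 s, if anything falls off the work surface, if the arm or the gripper's body presses on something with over 40 N, if the wrist force passes 120 N, or if a joint passes its speed limit or range.

## Working session

There is one attempt and no reset: what is moved stays moved. The work goes in short steps, Python scripts to look and compute and a tool call to move; the robot and the scene stay as the last step left them, time stands still between calls to the robot, and variables do not carry over. Pictures are saved under pics/ and viewed, at most 14 in all, crops included, and the job is handed in when it is done.

Besides the shell and the picture viewer there is one more tool, called after "Call:" as name(argument=value, ...) on one line, values as JSON. move_arm: Moves the arm, as the interface text tells. Its arguments: {"type":"object","properties":{"moves":{"type":"string"},"hand":{"type":"number"},"force":{"type":"number"}},"required":["moves"]}

```bash
mkdir -p pics
python3 - <<'E'
from plant import arm
import cv2,numpy as np
for n in("scene","top"):
    s=arm.snapshot(n); cv2.imwrite(f"pics/{n}0.png",s["img"]); np.savez(f"{n}0.npz",**s)
    print(n,s["intrinsics"].tolist(),s["position"],s["orientation"],{k for k in s})
print(arm.sense())
E
```

```text
scene [[432.00605760795827, 0.0, 284.48653263898615], [0.0, 432.00605760795827, 206.74524974066512], [0.0, 0.0, 1.0]] [1.06823432 0.35490823 1.07799627] [0.14468868 0.25961061 0.83778491 0.45802179] {'position', 'img', 'orientation', 'z_map', 'intrinsics'}
top [[403.2541872752795, 0.0, 278.7876190410971], [0.0, 403.2541872752795, 217.71317700889125], [0.0, 0.0, 1.0]] [ 0.41379851 -0.00277148  1.17256097] [-0.00929359  0.02034302  0.70756927 -0.70628997] {'position', 'img', 'orientation', 'z_map', 'intrinsics'}
{'time_s': 0.1, 'joint_pos': array([ 1.12337783,  0.33278519, -0.06468674,  1.46085701,  0.02159315,
        1.34986324, -0.08851216]), 'joint_vel': array([-1.42851756e-03, -5.63442577e-04, -8.53802286e-04, -1.26108772e-03,
        7.91625422e-05,  9.72914123e-04, -1.43672815e-03]), 'effort': array([ 1.67354476e-03, -6.26743698e+01,  4.93804284e-02, -3.92428493e+01,
        1.63095247e-02,  6.95741401e-03, -1.51344545e-05]), 'eef_pos': array([ 0.25746308, -0.5691668 ,  0.24161025]), 'tool_rot': array([ 9.77526401e-01,  2.10812156e-01, -1.53522355e-04, -5.89233947e-04]), 'contact_force': array([ 0.50440362,  0.06755675, -0.94365927]), 'moment': array([-0.09140893,  0.00783538,  0.02520754]), 'gripper_force': 0.0, 'opening': 0.9978129025458787}
```

View pics/top0.png

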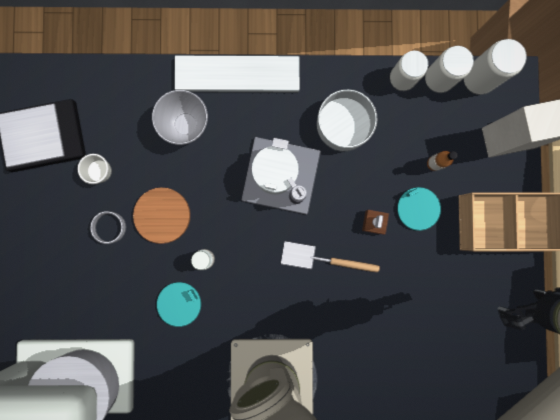

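View pics/scene0.png

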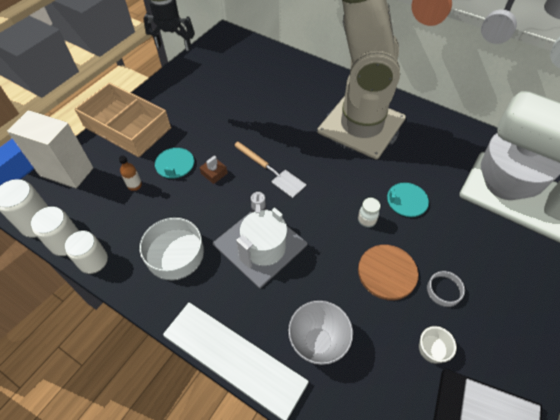

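Top view: robot base is at the bottom. Candidates for the lid are the aluminium disc on the tub (275,170) and the turquoise look-alikes at (419,209) and (179,304). I choose the aluminium one. The key is in the dark block at (376,222), and the only round wooden board is at (162,215). The lock post is at (299,193) and the spatula at (330,260). Next I check the choices in one close crop.

```bash
cat > h.py <<'E'
import numpy as np,cv2
from scipy.spatial.transform import Rotation as R
def load(n): return dict(np.load(n+"0.npz"))
def ray(s,u,v):
    K=s["intrinsics"]; d=np.array([(u-K[0,2])/K[0,0],-(v-K[1,2])/K[1,1],-1.])
    return s["position"],R.from_quat(s["orientation"]).apply(d)
def plane(s,u,v,z):
    p,d=ray(s,u,v); return p+d*(z-p[2])/d[2]
def proj(s,P):
    K=s["intrinsics"]; c=R.from_quat(s["orientation"]).inv().apply(np.array(P)-s["position"])
    return np.array([K[0,2]-K[0,0]*c[...,0]/c[...,2],K[1,2]+K[1,1]*c[...,1]/c[...,2]]).T
def crop(s,u,v,w,h,k): return cv2.resize(s["img"][v:v+h,u:u+w],None,fx=k,fy=k,interpolation=cv2.INTER_CUBIC)
E
python3 - <<'E'
from h import *
t=load("top");s=load("scene")
a=np.hstack([crop(t,235,130,90,90,4),crop(s,210,180,100,90,4)]); b=np.hstack([crop(t,355,200,45,45,5),crop(s,190,145,45,45,5),crop(t,120,175,85,85,2)[:,:],] if 0 else [crop(t,355,200,45,45,5),crop(s,190,145,45,45,5)])
b=cv2.copyMakeBorder(b,0,0,0,a.shape[1]-b.shape[1],cv2.BORDER_CONSTANT)
cv2.imwrite("pics/c1.png",np.vstack([a,b]))
for n,u,v,z in[("tub",275,168,.112),("lock",299,193,.124),("key",377,220,.07),("board",162,215,.015),("block",376,222,.032)]: print(n,plane(t,u,v,z).round(3))
E
```

```text
tub [ 0.59  -0.01   0.112]
lock [ 0.522 -0.072  0.124]
key [ 0.453 -0.29   0.07 ]
board [0.471 0.313 0.015]
block [ 0.449 -0.297  0.032]
```

View pics/c1.png

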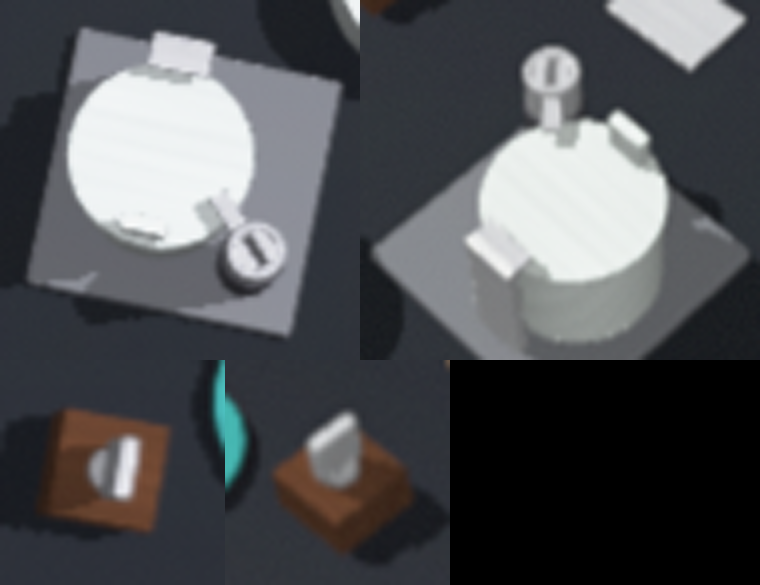

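The crop shows the aluminium lid on the tub: clip at crop (182,52), tab at (135,228). The lock post is at (253,252) with its latch arm pointing up-left onto the lid, and the key stands upright in the dark block at (120,468). The choices are confirmed. Next I measure them.

Run:
```python
from h import *
t=load("top");s=load("scene")
loc=np.array([[95,80],[95,-116],[-95,-116],[-95,80]])/1000
def rigid(A,B):
    a=A-A.mean(0);b=B-B.mean(0); th=np.arctan2((a[:,0]*b[:,1]-a[:,1]*b[:,0]).sum(),(a*b).sum())
    r=np.array([[np.cos(th),-np.sin(th)],[np.sin(th),np.cos(th)]]); o=B.mean(0)-r@A.mean(0); return th,o,np.abs(A@r.T+o-B).max()
ct=[(80,28),(342,85),(290,335),(27,283)]
W=np.array([plane(t,235+x/4-.4,130+y/4-.4,.012)[:2] for x,y in ct]); th,o,e=rigid(loc,W); print("tub top",th,o.round(4),e)
r=np.array([[np.cos(th),-np.sin(th)],[np.sin(th),np.cos(th)]])
print("lock pred",o+r@[-.052,-.074])
# which scene corners
for l in loc: print("sc proj",l,proj(s,[*(o+r@l),.012]))
def big(s,u,v,w,h,k,f): # mask -> contour in px
    g=cv2.resize(s["img"][v:v+h,u:u+w],None,fx=k,fy=k,interpolation=cv2.INTER_CUBIC).astype(int)
    m=f(g).astype(np.uint8)*255
    cs=max(cv2.findContours(m,0,2)[0],key=cv2.contourArea)[:,0]; return cs,lambda p:(u+(p[0]+.5)/k-.5,v+(p[1]+.5)/k-.5)
def circ(P):
    A=np.c_[2*P,np.ones(len(P))]; c=np.linalg.lstsq(A,(P**2).sum(1),rcond=None)[0]; return c[:2],np.sqrt(c[2]+c[:2]@c[:2])
for nm,s_,bx in(("top",t,(125,180,75,75)),("scene",s,(350,238,75,68))):
    cs,f=big(s_,*bx,4,lambda g:(g[...,2]-g[...,0]>25))
    P=np.array([plane(s_,*f(p),.015)[:2] for p in cs]); print("board",nm,circ(P))
for nm,s_,bx in(("top",t,(365,207,25,30)),("scene",s,(200,150,25,32))):
    # grip + collar : bright greyish
    cs,f=big(s_,*bx,6,lambda g:(g.min(-1)>(150 if nm=="top" else 130)))
    P=np.array([plane(s_,*f(p),.070)[:2] for p in cs]).astype(np.float32)
    print("key",nm,cv2.minAreaRect(P*1000),P.mean(0))
    cs,f=big(s_,bx[0]-13,bx[1]-10,50,50,4,lambda g:(g[...,2]-g[...,0]>20)) if nm=="top" else (None,None)
    if cs is not None:
        P=np.array([plane(s_,*f(p),.032)[:2] for p in cs]).astype(np.float32); print("block",cv2.minAreaRect(P*1000))
# depth points
for nm,s_,c,rad in(("top",t,(.452,-.293),.03),("scene",s,(.452,-.293),.03)):
    v,u=np.mgrid[:420,:560]; K=s_["intrinsics"]; d=np.stack([(u-K[0,2])/K[0,0],-(v-K[1,2])/K[1,1],-np.ones(u.shape)],-1)*s_["z_map"][...,None]
    X=R.from_quat(s_["orientation"]).apply(d.reshape(-1,3))+s_["position"]
    q=X[(np.hypot(*(X[:,:2]-c).T)<rad)&(X[:,2]>.062)]; print(nm,len(q),(q*1000).round(0).tolist()[:30])
```

```text
tub top -0.20595449887742787 [ 0.5893 -0.0095] 0.002323877536577479
lock pred [ 0.52329622 -0.07131913]
sc proj [0.095 0.08 ] [260.64086711 286.92346136]
sc proj [ 0.095 -0.116] [212.74303177 241.9215618 ]
sc proj [-0.095 -0.116] [261.0994262  202.86019132]
sc proj [-0.095  0.08 ] [309.01487049 242.5489794 ]
board top (array([0.47053696, 0.31569961]), np.float64(0.08115693230373149))
board scene (array([0.47422755, 0.31338682]), np.float64(0.08238333148123674))
key top ((450.38818359375, -297.77789306640625), (10.496498107910156, 33.29983139038086), 79.26292419433594) [ 0.45106345 -0.2974257 ]
block ((450.3127136230469, -295.625732421875), (66.03353118896484, 62.597206115722656), 79.62879180908203)
key scene ((454.40234375, -300.30609130859375), (14.183318138122559, 37.50181579589844), 80.9780044555664) [ 0.45483193 -0.29915836]
top 50 [[467.0, -296.0, 70.0], [467.0, -299.0, 69.0], [467.0, -302.0, 66.0], [465.0, -294.0, 64.0], [464.0, -296.0, 67.0], [464.0, -298.0, 69.0], [465.0, -302.0, 64.0], [464.0, -304.0, 71.0], [462.0, -294.0, 64.0], [462.0, -296.0, 69.0], [461.0, -300.0, 72.0]
[... 438 characters left out ...]

scene 44 [[439.0, -304.0, 68.0], [438.0, -300.0, 70.0], [435.0, -298.0, 69.0], [445.0, -302.0, 72.0], [442.0, -301.0, 69.0], [440.0, -299.0, 68.0], [438.0, -296.0, 69.0], [452.0, -304.0, 72.0], [450.0, -302.0, 72.0], [446.0, -302.0, 68.0], [447.0, -297.0, 72.0], [445.0, -294.0, 72.0], [439.0, -296.0, 64.0], [436.0, -295.0, 62.0], [455.0, -306.0, 69.0], [457.0, -300.0, 74.0], [453.0, -300.0, 70.0], [452.0, -296.0, 73.0], [448.0, -296.0, 68.0], [443.0, -297.0, 63.0], [461.0, -305.0, 71.0], [460.0, -302.0, 72.0], [457.0, -301.0, 70.0], [457.0, -296.0, 73.0], [454.0, -295.0, 71.0], [451.0, -294.0, 68.0], [466.0, -310.0, 68.0], [468.0, -303.0, 74.0], [464.0, -303.0, 70.0], [461.0, -302.0, 68.0]]
```

Run:
```python
from h import *
t=load("top");s=load("scene")
# orthophotos of lock top (z .124) and lid top (z .112) & key (z .070), 0.25 mm/px; x up, y left
def ortho(s,c,half,z,mm):
    n=int(2*half/mm); i,j=np.mgrid[:n,:n]
    P=np.stack([c[0]+(n/2-.5-i)*mm/1000,c[1]+(n/2-.5-j)*mm/1000,np.full(i.shape,z)],-1).reshape(-1,3)
    uv=proj(s,P).reshape(n,n,2).astype(np.float32); return cv2.remap(s["img"],uv[...,0],uv[...,1],cv2.INTER_CUBIC)
L=(.5233,-.0713)
ims=[cv2.resize(ortho(q,L,30,.124,.25),(380,380)) for q in(t,s)]
# grid: 60mm ->380 px
for q in ims: cv2.circle(q,(190,190),2,(0,0,255),-1); cv2.circle(q,(190,190),int(19/60*380),(0,255,0),1)
cv2.imwrite("pics/lock.png",np.hstack(ims))
# slot: dark blob in the face
for nm,q in(("top",t),("scene",s)):
    o=ortho(q,L,30,.124,.25).min(-1); n=len(o); yy,xx=np.mgrid[:n,:n]
    for thr in (70,90,110):
        m=((o<thr)&(np.hypot(xx-n/2,yy-n/2)<60)).astype(np.uint8)
        cs=cv2.findContours(m,0,2)[0]
        if not cs: continue
        c=max(cs,key=cv2.contourArea); 
        M=cv2.moments(c); 
        if M["m00"]<50: continue
        cx,cy=M["m10"]/M["m00"],M["m01"]/M["m00"]; a=.5*np.arctan2(2*M["mu11"],M["mu20"]-M["mu02"])
        # image x=-y world,image y=-x world ; dir(cos a, sin a)-> wx=-sin a, wy=-cos a
        wa=np.arctan2(np.cos(a),np.sin(a)); wa=(wa+np.pi/2)%np.pi-np.pi/2
        print(nm,thr,"slot c",(L[0]+(n/2-.5-cy)*.00025).round(4),(L[1]+(n/2-.5-cx)*.00025).round(4),"ang",wa.round(3),cv2.minAreaRect(c)[1])
```

```text
Traceback (most recent call last):
AttributeError: 'float' object has no attribute 'round'
```

View pics/lock.png

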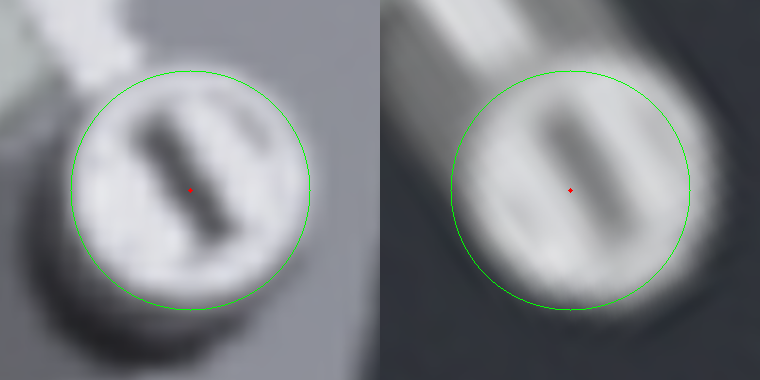

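```bash
cat >> h.py <<'E'
def ortho(s,c,half,z,mm):
    n=int(2*half/mm); i,j=np.mgrid[:n,:n]
    P=np.stack([c[0]+(n/2-.5-i)*mm/1000,c[1]+(n/2-.5-j)*mm/1000,np.full(i.shape,z)],-1).reshape(-1,3)
    uv=proj(s,P).reshape(n,n,2).astype(np.float32); return cv2.remap(s["img"],uv[...,0],uv[...,1],cv2.INTER_CUBIC)
def blob(m,c,mm):
    """centre, angle from world x, size of biggest blob of an ortho mask"""
    n=len(m); k=max(cv2.findContours(m.astype(np.uint8),0,2)[0],key=cv2.contourArea); M=cv2.moments(k)
    cx,cy=M["m10"]/M["m00"],M["m01"]/M["m00"]; a=.5*np.arctan2(2*M["mu11"],M["mu20"]-M["mu02"])
    wa=(np.arctan2(np.cos(a),np.sin(a))+np.pi/2)%np.pi-np.pi/2
    return np.round([c[0]+(n/2-.5-cy)*mm/1000,c[1]+(n/2-.5-cx)*mm/1000],4),round(float(wa),3),np.round(np.array(cv2.minAreaRect(k)[1])*mm,1)
E
python3 - <<'E'
from h import *
t=load("top");s=load("scene"); L=(.5244,-.0710)
for nm,q,ths in(("top",t,(90,120,150)),("scene",s,(130,150,165))):
    o=ortho(q,L,30,.124,.25).min(-1); n=len(o); yy,xx=np.mgrid[:n,:n]
    for thr in ths:
        m=(o<thr)&(np.hypot(xx-n/2,yy-n/2)<56)
        if m.any(): print(nm,thr,blob(m,L,.25))
    o=ortho(q,(.452,-.299),30,.07,.25).min(-1)
    for thr in(130,160,190,220): 
        if (o>thr).any(): print(" key",nm,thr,blob(o>thr,(.452,-.299),.25))
    o=ortho(q,(.59,-.01),75,.112,.5).min(-1)
    for thr in (200,220): print(" lid",nm,thr,blob(o>thr,(.59,-.01),.5))
    o=ortho(q,(.53,.003),32,.142,.25).min(-1); cv2.imwrite(f"pics/tab_{nm}.png",cv2.resize(o,(380,380)))
a=[cv2.imread(f"pics/tab_{n}.png") for n in("top","scene")]; cv2.imwrite("pics/tab.png",np.hstack(a))
E
```

```text
top 90 (array([ 0.5247, -0.0704]), 0.572, array([16.1,  2.2]))
top 120 (array([ 0.5246, -0.0706]), 0.571, array([20.1,  4.9]))
top 150 (array([ 0.5248, -0.0704]), 0.56, array([22.6,  7.1]))
 key top 130 (array([ 0.4503, -0.2976]), -0.18, array([11.8, 34.4]))
 key top 160 (array([ 0.4502, -0.2976]), -0.18, array([10. , 32.7]))
 key top 190 (array([ 0.4501, -0.2977]), -0.187, array([ 7.9, 30.7]))
 key top 220 (array([ 0.4496, -0.2978]), -0.194, array([ 4.9, 27.9]))
 lid top 200 (array([ 0.5932, -0.01  ]), -0.553, array([133.6, 121.9]))
 lid top 220 (array([ 0.5901, -0.0081]), -1.507, array([120.2, 111.5]))
scene 130 (array([ 0.5277, -0.0731]), 0.551, array([13.7,  2.8]))
scene 150 (array([ 0.5263, -0.074 ]), 0.533, array([20.2,  5.6]))
scene 165 (array([ 0.526 , -0.0741]), 0.525, array([23.1,  7.3]))
 key scene 130 (array([ 0.4543, -0.3001]), -0.101, array([14.3, 37.9]))
 key scene 160 (array([ 0.4535, -0.3007]), -0.153, array([10.4, 33.6]))
 key scene 190 (array([ 0.4534, -0.301 ]), -0.176, array([ 6.7, 29.2]))
 lid scene 200 (array([ 0.6014, -0.0095]), -1.091, array([124.4, 121.1]))
 lid scene 220 (array([ 0.5976, -0.0078]), 1.56, array([120.1, 105.9]))
```

View pics/tab.png

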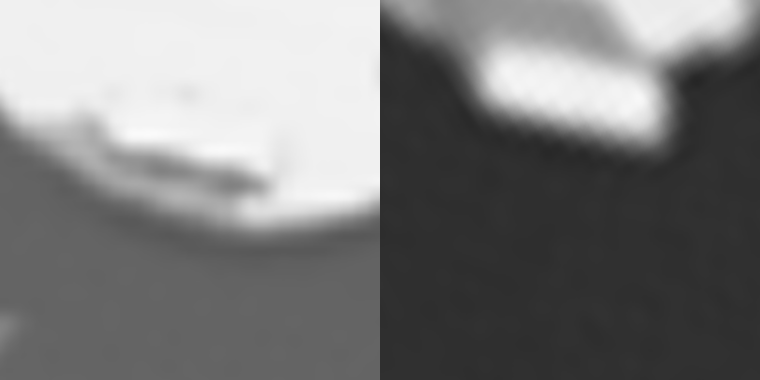

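```bash
cat > go.py <<'E'
import sys
from h import *
from plant import arm
# args: x y z yaw(tool x axis)  -> needed shift in present tool axes (cm) and turn about tool z
x,y,z,yaw=map(float,sys.argv[1:5]); s=arm.sense(); r=R.from_quat(s["tool_rot"])
T=R.from_euler("z",yaw)*R.from_rotvec([np.pi,0,0]); d=np.array([x,y,z])-s["eef_pos"]
print("t",s["time_s"],"pos",s["eef_pos"].round(4),"yaw",np.arctan2(*r.as_matrix()[[1,0],0]).round(3),"q",s["joint_pos"].round(2))
print("F",s["contact_force"].round(1),"M",s["moment"].round(2),"open",round(s["opening"],3))
print("shift now cm",(r.inv().apply(d)*100).round(2),"rotvec",(r.inv()*T).as_rotvec().round(3),"| shift after turn cm",(T.inv().apply(d)*100).round(2))
E
python3 go.py .452 -.299 .12 -.19
```

```text
t 0.1 pos [ 0.2575 -0.5692  0.2416] yaw 0.425 q [ 1.12  0.33 -0.06  1.46  0.02  1.35 -0.09]
F [ 0.5  0.1 -0.9] M [-0.09  0.01  0.03] open 0.998
shift now cm [ 28.86 -16.58  12.18] rotvec [-0.001  0.     0.615] | shift after turn cm [ 14.   -30.2   12.16]
```

Call:
move_arm(moves="0 0 0 0 0 0.1025;0 0 0 0 0 0.1025;0 0 0 0 0 0.1025;0 0 0 0 0 0.1025;0 0 0 0 0 0.1025;0 0 0 0 0 0.1025;1.17 -2.52 0.4 0 0 0;1.17 -2.52 0.4 0 0 0;1.17 -2.52 0.4 0 0 0;1.17 -2.52 0.4 0 0 0;1.17 -2.52 0.4 0 0 0;1.17 -2.52 0.4 0 0 0;1.17 -2.52 0.4 0 0 0;1.17 -2.52 0.4 0 0 0;1.17 -2.52 0.4 0 0 0;1.17 -2.52 0.4 0 0 0;1.17 -2.52 0.4 0 0 0;1.17 -2.52 0.4 0 0 0;0 0 2 0 0 0;0 0 2 0 0 0", hand=0.45)

```text
time_s: 1.77
eef_pos: [0.4543, -0.2973, 0.1543]
tool_rot: [0.996, -0.093, 0.001, 0.0]
contact_force: [-1.1, -0.4, 0.5]
opening: 0.451
gripper_force: 0.0
```

```bash
python3 go.py .452 -.299 .052 -.19
```

```text
t 1.7667 pos [ 0.4543 -0.2973  0.1543] yaw -0.186 q [ 0.68  0.23 -0.2   1.78  0.05  1.13 -1.3 ]
F [-1.1 -0.4  0.5] M [-0.03  0.05 -0.02] open 0.451
shift now cm [-0.21  0.2  10.23] rotvec [ 0.    -0.002  0.004] | shift after turn cm [-0.19  0.21 10.23]
```

Call:
move_arm(moves="0 0 0 0 0 -0.12;0 0 0 0 0 -0.12;0 0 0 0 0 -0.12;0 0 0 0 0 -0.12;0 0 0 0 0 -0.12;0 0 0 0 0 -0.12;0 0 0 0 0 -0.12;0 0 0 0 0 -0.12;0 0 0 0 0 -0.12;0 0 0 0 0 -0.12;0 0 0 0 0 -0.12;0 0 0 0 0 -0.12;0 0 0 0 0 -0.12;0 0 0 0 0 -0.12;0 0 0 0 0 -0.12;0 0 0 0 0 -0.12;0 0 0 0 0 -0.12;0 0 0 0 0 -0.12;0 0 0 0 0 -0.12;0 0 0 0 0 -0.12")

```text
time_s: 3.43
eef_pos: [0.4524, -0.299, 0.154]
tool_rot: [0.447, 0.895, 0.0, -0.0]
contact_force: [-0.3, 0.2, 0.4]
opening: 0.453
gripper_force: 0.0
```

Call:
move_arm(moves="0 0 1 0 0 -0.12;0 0 1 0 0 -0.12;0 0 1 0 0 -0.12;0 0 1 0 0 -0.12;0 0 0 0 0 -0.12;0 0 0 0 0 -0.12;0 0 0 0 0 0;0 0 0 0 0 0")

```text
time_s: 4.1
eef_pos: [0.4525, -0.2991, 0.1141]
tool_rot: [0.108, 0.994, 0.0, -0.0]
contact_force: [-0.6, -0.5, -0.2]
opening: 0.453
gripper_force: 0.0
```

```bash
python3 go.py .452 -.299 .052 2.95
```

```text
t 4.1 pos [ 0.4525 -0.2991  0.1141] yaw 2.926 q [ 0.99  0.32 -0.57  1.81  0.19  1.07  1.71]
F [-0.6 -0.5 -0.2] M [0.02 0.04 0.01] open 0.453
shift now cm [ 0.04 -0.    6.21] rotvec [ 0.    -0.    -0.024] | shift after turn cm [ 0.05 -0.    6.21]
```

Call:
move_arm(moves="0 0 1.2 0 0 -0.024;0 0 1.2 0 0 0;0 0 1.2 0 0 0;0 0 1.2 0 0 0;0 0 0.9 0 0 0;0 0 0.5 0 0 0;0 0 0 0 0 0;0 0 0 0 0 0")

```text
time_s: 4.77
eef_pos: [0.4527, -0.299, 0.0521]
tool_rot: [0.094, 0.996, 0.0, -0.0]
contact_force: [1.6, -0.2, 0.1]
opening: 0.448
gripper_force: 0.0
```

Call:
move_arm(moves="0 0 0 0 0 0;0 0 0 0 0 0;0 0 0 0 0 0;0 0 0 0 0 0;0 0 0 0 0 0;0 0 0 0 0 0;0 0 0 0 0 0", hand=0, force=20)

```text
time_s: 5.35
eef_pos: [0.4531, -0.2993, 0.053]
tool_rot: [0.094, 0.996, -0.0, 0.0]
contact_force: [0.2, -0.6, 7.1]
opening: 0.115
gripper_force: 25.6
```

```bash
python3 go.py .452 -.299 .052 2.95
```

```text
t 5.35 pos [ 0.4531 -0.2993  0.053 ] yaw 2.954 q [ 0.97  0.4  -0.55  1.85  0.25  0.96  1.69]
F [ 0.2 -0.6  7.1] M [ 0.1   0.13 -0.01] open 0.115
shift now cm [0.11 0.01 0.1 ] rotvec [-0.001  0.001  0.004] | shift after turn cm [0.11 0.01 0.1 ]
```

Call:
move_arm(moves="0 0 0 0 0 0;0 0 0 0 0 0;0 0 -0.3 0 0 0;0 0 -0.6 0 0 0;0 0 -1 0 0 0;0 0 -1.5 0 0 0;0 0 -2 0 0 0;0 0 -2 0 0 0;0 0 -2 0 0 0;0 0 -2 0 0 0;0 0 -2 0 0 0;0 0 0 0 0 0", force=70)

```text
time_s: 6.35
eef_pos: [0.4543, -0.2997, 0.1911]
tool_rot: [0.094, 0.996, -0.002, 0.003]
contact_force: [0.5, -0.3, -0.3]
opening: 0.101
gripper_force: 68.2
```

```bash
python3 go.py .526 -.0726 .185 3.697;python3 go.py .526 -.0726 .185 3.697 | head -0
python3 - <<'E'
from plant import arm; print(arm.sense()["gripper_force"],arm.sense()["opening"])
E
```

```text
t 6.35 pos [ 0.4543 -0.2997  0.1911] yaw 2.954 q [ 1.01  0.24 -0.59  1.72  0.14  1.22  1.78]
F [ 0.5 -0.3 -0.3] M [ 0.05 -0.03 -0.05] open 0.101
shift now cm [-2.8  23.65  0.56] rotvec [-0.005  0.004 -0.743] | shift after turn cm [-18.07  15.52   0.61]
68.16803455352783 0.1007447513114814Exception ignored on flushing sys.stdout:
BrokenPipeError: [Errno 32] Broken pipe
```

Call:
move_arm(moves="0 0 0 0 0 -0.107;0 0 0 0 0 -0.106;0 0 0 0 0 -0.106;0 0 0 0 0 -0.106;0 0 0 0 0 -0.106;0 0 0 0 0 -0.106;0 0 0 0 0 -0.106;-1.81 1.55 0.0 0 0 0;-1.81 1.55 0.0 0 0 0;-1.81 1.55 0.0 0 0 0;-1.81 1.55 0.0 0 0 0;-1.81 1.55 0.0 0 0 0;-1.81 1.55 0.0 0 0 0;-1.81 1.55 0.0 0 0 0;-1.81 1.55 0.0 0 0 0;-1.81 1.55 0.0 0 0 0;-1.81 1.55 0.0 0 0 0;0 0 0 0 0 0;0 0 0 0 0 0;0 0 0 0 0 0")

```text
time_s: 8.02
eef_pos: [0.5245, -0.0726, 0.1862]
tool_rot: [-0.274, 0.962, -0.0, -0.0]
contact_force: [0.2, -0.5, -1.1]
opening: 0.104
gripper_force: 68.3
```

```bash
python3 go.py .5262 -.0723 .185 3.697
python3 - <<'E'
from plant import arm
import cv2,numpy as np
from h import crop
c=[]
for n in("scene","top"):
    s=arm.snapshot(n); np.savez(f"{n}1.npz",**s)
    c.append(crop(s,*((225,165,65,80) if n=="scene" else (265,160,65,80)),6,))
cv2.imwrite("pics/pre.png",np.hstack(c))
E
```

```text
t 8.0167 pos [ 0.5245 -0.0726  0.1862] yaw -2.587 q [ 0.77  0.26 -0.82  1.75  0.2   1.22  2.03]
F [ 0.2 -0.5 -1.1] M [ 0.01  0.04 -0.01] open 0.104
shift now cm [-0.16 -0.07  0.12] rotvec [-0.    -0.001 -0.   ] | shift after turn cm [-0.16 -0.07  0.12]
```

View pics/pre.png

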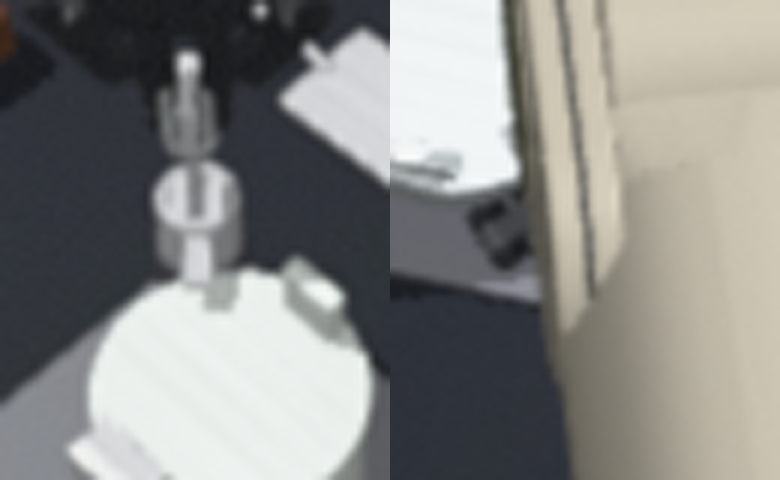

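The left half shows the key upright in the hand just above the keyhole: collar at crop (187,130), keyhole face at (197,200). The top view is blocked by the arm. I check the lateral offset in the scene camera.

Run:
```python
from h import *
s=dict(np.load("scene1.npz"))
# collar bottom rim rows: find key silhouette left/right edges per row
print(s["img"][176:206,248:268].min(-1))
p=np.array([.5245,-.0726])
print("collar mid proj",proj(s,[*p,.168]),"grip top",proj(s,[*p,.203]),"blade bottom",proj(s,[*p,.141]), "x10 shift",proj(s,[p[0]+.01,p[1],.168]),"y10",proj(s,[p[0],p[1]+.01,.168]))
print("slot scene-frame",proj(s,[.5262,-.0740,.124]))
```

```text
[[ 25  27  28  29  22  42 117 194 189 168  92  27  28  25  29  26  29  26
   26  27]
 [ 28  29  30  27  27  35  96 163 158 135  72  27  29  26  29  29  30  29
   30  30]
 [ 30  29  27  28  29  36  84 143 147 117  62  28  27  27  29  30  37  35
   32  30]
 [ 39  30  30  38  52  53  87 139 145 115  72  46  31  28  29  35  42  45
   42  38]
 [ 43  32  33  63  89  76  91 139 142 110  89  81  51  30  29  36  46  47
   49  46]
 [ 43  32  40  74 102  82  96 139 142 106  95  99  66  35  29  38  47  49
   48  48]
 [ 46  37  39  72 101  87 108 143 145 116  94 101  73  38  30  39  47  47
   49  48]
 [ 49  46  43  72 102 100 122 145 147 127  96 100  76  40  28  38  45  48
   48  49]
 [ 46  44  40  67 103 101 113 131 139 128  96  99  79  42  30  38  46  49
   48  49]
 [ 45  42  35  61 104 107 102 122 130 122  99 103  82  45  32  41  48  48
   47  49]
 [ 49  45  37  62 104 107  97 118 127 121  97 103  88  55  39  45  47  50
   48  48]
 [ 48  48  45  61  99 106  98 116 125 116  93 106  96  70  52  45  48  47
   49  48]
 [ 46  47  48  56  88 107 108 119 124 117  97 110 103  74  51  47  48  49
   47 
[... 987 characters left out ...]
89 213 202 157 130 106  65
   47  47]
 [ 49  46  63 114 168 201 210 203 178 170 176 199 207 193 150 120  99  66
   47  46]
 [ 50  49  59  96 135 163 180 192 189 190 192 191 180 159 130 113  99  70
   49  48]
 [ 49  48  63  99 123 132 142 158 167 168 168 161 145 129 118 111 100  70
   50  48]
 [ 49  48  62 101 124 126 125 145 177 182 182 164 132 119 115 110  99  72
   49  46]
 [ 48  47  61 100 124 125 122 146 194 205 205 189 138 117 115 111  99  70
   47  46]]
collar mid proj [257.35405576 187.60389762] grip top [256.71310873 179.38235171] blade bottom [257.82677759 193.66758783] x10 shift [255.18909565 190.1583511 ] y10 [260.4842548  189.24671103]
slot scene-frame [257.33644051 197.56796414]
```

Call:
move_arm(moves="-0.16 0 0.5 0 0 0;0 0 0.7 0 0 0;0 0 0.3 0 0 0;0 0 0.2 0 0 0;0 0 0.2 0 0 0;0 0 0 0 0 0;0 0 0 0 0 0")

```text
time_s: 8.7
eef_pos: [0.5261, -0.071, 0.1672]
tool_rot: [-0.274, 0.962, 0.0, 0.0]
contact_force: [1.3, 0.8, -1.1]
opening: 0.107
gripper_force: 68.3
```

```bash
python3 go.py .5259 -.0718 .169 3.697
```

```text
t 8.7 pos [ 0.5261 -0.071   0.1672] yaw -2.586 q [ 0.76  0.28 -0.81  1.77  0.22  1.18  2.01]
F [ 1.3  0.8 -1.1] M [ 0.09 -0.04 -0.03] open 0.107
shift now cm [ 0.06 -0.06 -0.18] rotvec [ 0.  0. -0.] | shift after turn cm [ 0.06 -0.06 -0.18]
```

Call:
move_arm(moves="0 0 0.15 0 0 0;0 0 0.15 0 0 0;0 0 0 0 0 0;0 0 0 0 0 0")

```text
time_s: 9.03
eef_pos: [0.5261, -0.071, 0.1643]
tool_rot: [-0.274, 0.962, -0.0, 0.0]
contact_force: [-0.5, 0.4, -1.3]
opening: 0.104
gripper_force: 68.3
```

```bash
python3 go.py .5259 -.0718 .169 3.697
```

```text
t 9.0333 pos [ 0.5261 -0.071   0.1643] yaw -2.586 q [ 0.76  0.28 -0.81  1.78  0.22  1.18  2.01]
F [-0.5  0.4 -1.3] M [ 0.09 -0.15 -0.  ] open 0.104
shift now cm [ 0.06 -0.05 -0.47] rotvec [-0.  0. -0.] | shift after turn cm [ 0.06 -0.05 -0.47]
```

It has either entered or the key sits lower than expected. I continue gently.

Call:
move_arm(moves="0 0 0.2 0 0 0;0 0 0.2 0 0 0;0 0 0.2 0 0 0;0 0 0 0 0 0;0 0 0 0 0 0")

```text
time_s: 9.45
eef_pos: [0.5261, -0.071, 0.1581]
tool_rot: [-0.274, 0.962, 0.0, -0.0]
contact_force: [1.7, 0.2, -2.2]
opening: 0.104
gripper_force: 68.2
```

```bash
python3 go.py .5259 -.0718 .145 3.697
```

```text
t 9.45 pos [ 0.5261 -0.071   0.1581] yaw -2.586 q [ 0.76  0.29 -0.81  1.78  0.23  1.17  2.  ]
F [ 1.7  0.2 -2.2] M [ 0.2  -0.24 -0.01] open 0.104
shift now cm [ 0.06 -0.06  1.31] rotvec [ 0. -0. -0.] | shift after turn cm [ 0.06 -0.06  1.31]
```

Call:
move_arm(moves="0 0 0.3 0 0 0;0 0 0.3 0 0 0;0 0 0.3 0 0 0;0 0 0.2 0 0 0;0 0 0.1 0 0 0;0 0 0.1 0 0 0;0 0 0 0 0 0;0 0 0 0 0 0")

```text
time_s: 10.12
eef_pos: [0.5261, -0.071, 0.1453]
tool_rot: [-0.274, 0.962, 0.0, 0.0]
contact_force: [0.9, 1.2, -2.1]
opening: 0.102
gripper_force: 68.3
```

```bash
python3 go.py .5259 -.0718 .145 3.697
```

```text
t 10.1167 pos [ 0.5261 -0.071   0.1453] yaw -2.586 q [ 0.75  0.3  -0.81  1.8   0.24  1.14  1.99]
F [ 0.9  1.2 -2.1] M [ 0.26 -0.4  -0.01] open 0.102
shift now cm [ 0.06 -0.06  0.03] rotvec [-0.  0. -0.] | shift after turn cm [ 0.06 -0.06  0.03]
```

Call:
move_arm(moves="0 0 0.1 0 0 0;0 0 0.1 0 0 0;0 0 0.1 0 0 0;0 0 0 0 0 0;0 0 0 0 0 0")

```text
time_s: 10.53
eef_pos: [0.5264, -0.071, 0.1448]
tool_rot: [-0.274, 0.962, -0.001, -0.0]
contact_force: [-10.9, 1.8, 27.1]
opening: 0.101
gripper_force: 72.7
```

```bash
python3 go.py .5259 -.0718 .145 3.697
python3 - <<'E'
from plant import arm
import cv2,numpy as np
from h import crop
s=arm.snapshot("scene"); cv2.imwrite("pics/in.png",crop(s,225,165,65,80,6))
E
```

```text
t 10.5333 pos [ 0.5264 -0.071   0.1448] yaw -2.586 q [ 0.75  0.31 -0.81  1.8   0.24  1.14  1.99]
F [-10.9   1.8  27.1] M [ 0.3   2.61 -0.06] open 0.101
shift now cm [ 0.08 -0.04 -0.02] rotvec [-0.002 -0.    -0.   ] | shift after turn cm [ 0.08 -0.04 -0.02]
```

View pics/in.png

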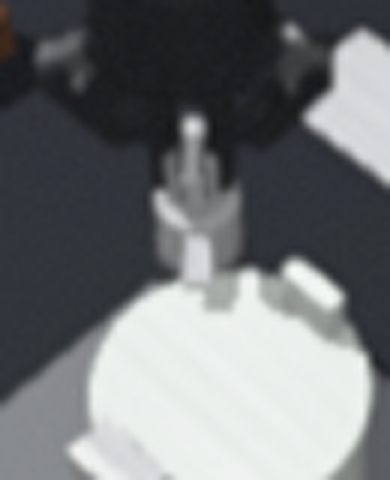

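The key has gone in and the collar (crop (197,205)) is seated on the face. I ease off the push, then turn clockwise (+rz of the tool).

Call:
move_arm(moves="0 0 -0.15 0 0 0;0 0 0 0 0 0.1;0 0 0 0 0 0.1;0 0 0 0 0 0.1;0 0 0 0 0 0.1;0 0 0 0 0 0;0 0 0 0 0 0")

```text
time_s: 11.17
eef_pos: [0.5265, -0.0713, 0.145]
tool_rot: [-0.077, 0.997, -0.001, 0.0]
contact_force: [-3.1, -1.2, 10.3]
opening: 0.103
gripper_force: 69.9
```

```bash
python3 go.py .5264 -.0710 .145 3.297
```

```text
t 11.1667 pos [ 0.5265 -0.0713  0.145 ] yaw -2.987 q [ 0.7   0.29 -0.74  1.8   0.22  1.14  1.61]
F [-3.1 -1.2 10.3] M [ 0.06  0.59 -0.09] open 0.103
shift now cm [0.01 0.03 0.  ] rotvec [-0.001  0.001 -0.001] | shift after turn cm [0.01 0.03 0.  ]
```

Call:
move_arm(moves="0 0 0 0 0 0.1;0 0 0 0 0 0.1;0 0 0 0 0 0.1;0 0 0 0 0 0.05;0 0 0 0 0 0;0 0 0 0 0 0")

```text
time_s: 11.67
eef_pos: [0.5265, -0.0718, 0.145]
tool_rot: [0.098, 0.995, -0.001, 0.001]
contact_force: [-2.2, -1.4, 10.2]
opening: 0.103
gripper_force: 69.9
```

Call:
move_arm(moves="0 0 0 0 0 0.05;0 0 0 0 0 0.05;0 0 0 0 0 0;0 0 0 0 0 0")

```text
time_s: 12.0
eef_pos: [0.5265, -0.0719, 0.145]
tool_rot: [0.147, 0.989, -0.001, 0.001]
contact_force: [-2.4, -1.4, 10.7]
opening: 0.101
gripper_force: 69.9
```

```bash
python3 go.py .5264 -.0710 .145 2.847
```

```text
t 12.0 pos [ 0.5265 -0.0719  0.145 ] yaw 2.846 q [ 0.65  0.28 -0.68  1.8   0.19  1.13  1.18]
F [-2.4 -1.4 10.7] M [-0.39  0.6   0.02] open 0.101
shift now cm [0.04 0.09 0.  ] rotvec [-0.001  0.001 -0.001] | shift after turn cm [0.04 0.09 0.  ]
```

Call:
move_arm(moves="0 0 0 0 0 0.05;0 0 0 0 0 0.05;0 0 0 0 0 0.05;0 0 0 0 0 0;0 0 0 0 0 0")

```text
time_s: 12.42
eef_pos: [0.5264, -0.0721, 0.145]
tool_rot: [0.221, 0.975, -0.001, 0.001]
contact_force: [-3.0, -2.5, 9.6]
opening: 0.102
gripper_force: 69.9
```

```bash
python3 go.py .5264 -.0710 .145 2.697
```

```text
t 12.4167 pos [ 0.5264 -0.0721  0.145 ] yaw 2.696 q [ 0.63  0.27 -0.66  1.8   0.18  1.13  1.03]
F [-3.  -2.5  9.6] M [-0.52  0.66 -0.01] open 0.102
shift now cm [0.05 0.1  0.  ] rotvec [-0.001  0.002 -0.001] | shift after turn cm [0.05 0.1  0.  ]
```

Call:
move_arm(moves="0 0 0 0 0 0.05;0 0 0 0 0 0.05;0 0 0 0 0 0.05;0 0 0 0 0 0;0 0 0 0 0 0")

```text
time_s: 12.83
eef_pos: [0.5263, -0.0723, 0.145]
tool_rot: [0.292, 0.956, -0.001, 0.001]
contact_force: [-3.6, -3.9, 10.6]
opening: 0.104
gripper_force: 82.1
```

```bash
python3 go.py .5264 -.0710 .145 2.547
```

```text
t 12.8333 pos [ 0.5263 -0.0723  0.145 ] yaw 2.548 q [ 0.61  0.27 -0.64  1.8   0.18  1.13  0.89]
F [-3.6 -3.9 10.6] M [-0.91  0.88  1.55] open 0.104
shift now cm [0.07 0.11 0.  ] rotvec [-0.002  0.002  0.001] | shift after turn cm [0.07 0.11 0.  ]
```

Mz jumped from about 0 to 1.55 N m, so the key is at its stop after about 1.14 rad. I release it and rise.

Call:
move_arm(moves="0 0 0 0 0 0;0 0 0 0 0 0;0 0 0 0 0 0;0 0 0 0 0 0;0 0 -0.5 0 0 0;0 0 -1 0 0 0;0 0 -1.5 0 0 0;0 0 -2 0 0 0;0 0 -2 0 0 0;0 0 -2 0 0 0", hand=0.35)

```text
time_s: 13.67
eef_pos: [0.5261, -0.0709, 0.2357]
tool_rot: [0.293, 0.956, 0.0, 0.0]
contact_force: [0.6, -1.5, 0.4]
opening: 0.351
gripper_force: 0.0
```

```bash
python3 go.py .54 .002 .20 1.365
python3 - <<'E'
from plant import arm
import cv2,numpy as np
from h import *
c=[]
for n in("scene","top"):
    s=arm.snapshot(n); np.savez(f"{n}2.npz",**s)
    c.append(crop(s,*((210,165,110,100) if n=="scene" else (230,130,90,100)),4,))
cv2.imwrite("pics/turned.png",np.hstack(c))
s=dict(np.load("scene2.npz"))
for z,th in((.142,200),(.142,225)):
    c=(.5455,.0025); o=ortho(s,c,20,z,.25).min(-1); print("tab scene",blob(o>th,c,.25))
c=(.5455,.0025)
t=load("top")
E
```

```text
t 13.6667 pos [ 0.5261 -0.0709  0.2357] yaw 2.547 q [ 0.63  0.18 -0.65  1.69  0.12  1.3   0.94]
F [ 0.6 -1.5  0.4] M [-0.01 -0.01 -0.  ] open 0.351
shift now cm [2.94 6.82 3.57] rotvec [1.000e-03 0.000e+00 1.182e+00] | shift after turn cm [ 7.42 -0.13  3.57]
tab scene (array([0.5473, 0.0027]), 1.34, array([28.9, 10. ]))
tab scene (array([0.5471, 0.0026]), 1.358, array([26.5,  7.6]))
```

View pics/turned.png

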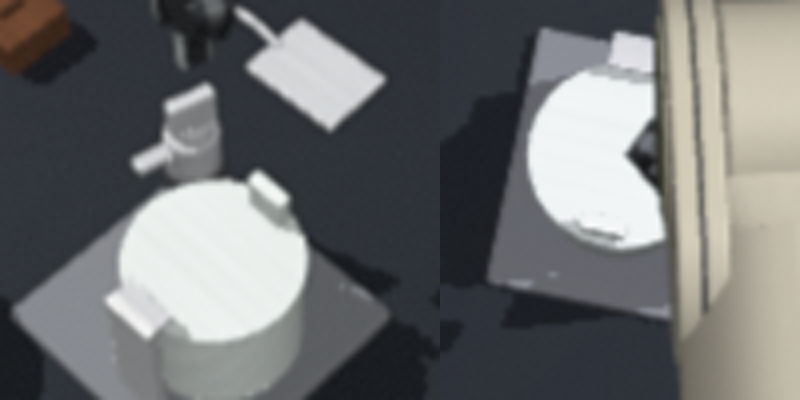

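The latch arm (left crop (150,158)) now points away from the lid and the key stands home in the lock. The lid tab is at (268,190). Allowing for the tab top's height of 0.134 m, the tab is at about (0.5425, 0.001).

Call:
move_arm(moves="0 0 0 0 0 0.118;0 0 0 0 0 0.118;0 0 0 0 0 0.118;0 0 0 0 0 0.118;0 0 0 0 0 0.118;0 0 0 0 0 0.118;0 0 0 0 0 0.118;0 0 0 0 0 0.118;0 0 0 0 0 0.118;0 0 0 0 0 0.118;1.5 0 0 0 0 0;1.5 0 0 0 0 0;1.5 0 0 0 0 0;1.5 0 1 0 0 0;1.4 0 1.5 0 0 0;0 0 1.5 0 0 0;0 0 1 0 0 0;0 0 1 0 0 0;0 0 0 0 0 0;0 0 0 0 0 0", hand=0.45)

```text
time_s: 15.43
eef_pos: [0.541, 0.0008, 0.1737]
tool_rot: [0.776, 0.631, -0.0, -0.0]
contact_force: [-0.2, 0.1, 0.1]
opening: 0.448
gripper_force: 0.0
```

```bash
python3 go.py .5425 .001 .119 1.36
python3 - <<'E'
from plant import arm
import cv2,numpy as np
from h import *
s=arm.snapshot("scene");np.savez("scene3.npz",**s); cv2.imwrite("pics/abovetab.png",crop(s,215,160,90,90,6))
E
```

```text
t 15.4333 pos [0.541  0.0008 0.1737] yaw 1.366 q [ 0.43  0.25 -0.59  1.75  0.15  1.19 -0.41]
F [-0.2  0.1  0.1] M [-0.04  0.01 -0.05] open 0.448
shift now cm [0.05 0.15 5.47] rotvec [-0.001  0.     0.006] | shift after turn cm [0.05 0.14 5.47]
```

View pics/abovetab.png

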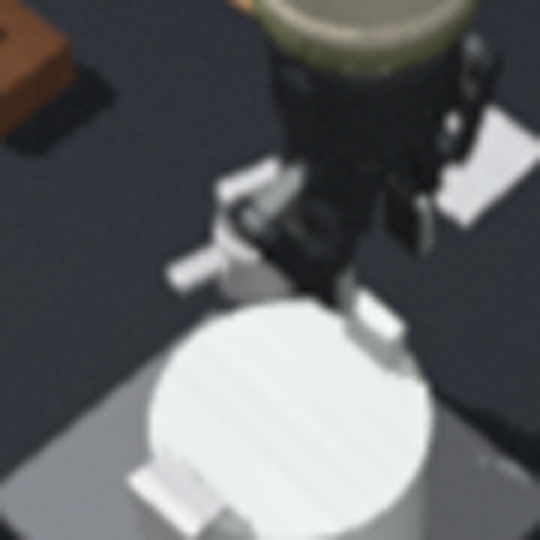

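The fingers straddle the tab: tips at (320,290) and (420,240), tab at (380,320) below them. Descend and close gently.

Call:
move_arm(moves="0.05 0.15 1 0 0 0;0 0 1 0 0 0;0 0 1 0 0 0;0 0 1 0 0 0;0 0 0.8 0 0 0;0 0 0.5 0 0 0;0 0 0.1 0 0 0;0 0 0 0 0 0;0 0 0 0 0 0")

```text
time_s: 16.23
eef_pos: [0.5429, 0.0016, 0.1201]
tool_rot: [0.775, 0.631, 0.0, 0.0]
contact_force: [-0.5, 0.8, 0.7]
opening: 0.45
gripper_force: 0.0
```

Call:
move_arm(moves="0 0 0 0 0 0;0 0 0 0 0 0;0 0 0 0 0 0;0 0 0 0 0 0;0 0 0 0 0 0;0 0 0 0 0 0;0 0 0 0 0 0", hand=0, force=20)

```text
time_s: 16.82
eef_pos: [0.5429, 0.0015, 0.1203]
tool_rot: [0.775, 0.631, 0.0, 0.0]
contact_force: [-1.0, 0.1, 5.7]
opening: 0.111
gripper_force: 22.1
```

```bash
python3 go.py .5425 .001 .119 1.36
```

```text
t 16.8167 pos [0.5429 0.0015 0.1203] yaw 1.367 q [ 0.41  0.31 -0.58  1.8   0.19  1.08 -0.44]
F [-1.   0.1  5.7] M [-0.09  0.39 -0.01] open 0.111
shift now cm [-0.06 -0.03  0.13] rotvec [0.001 0.    0.007] | shift after turn cm [-0.06 -0.03  0.13]
```

Call:
move_arm(moves="0 0 0 0 0 0;0 0 0 0 0 0;0 0.066 -0.333 0.03 0 0;0 0.066 -0.333 0.03 0 0;0 0.066 -0.333 0.03 0 0;0 0.066 -0.333 0.03 0 0;0 0 0 0 0 0", force=80)

```text
time_s: 17.4
eef_pos: [0.5463, 0.0007, 0.133]
tool_rot: [0.774, 0.63, -0.038, -0.047]
contact_force: [-1.6, 0.3, 0.5]
opening: 0.096
gripper_force: 78.4
```

```bash
python3 go.py .5425 .001 .119 1.36
```

```text
t 17.4 pos [0.5463 0.0007 0.133 ] yaw 1.366 q [ 0.4   0.39 -0.57  1.68  0.17  1.25 -0.42]
F [-1.6  0.3  0.5] M [-0.1   0.12 -0.05] open 0.096
shift now cm [-0.05 -0.2   1.44] rotvec [-0.122  0.     0.006] | shift after turn cm [-0.05 -0.38  1.4 ]
```

Call:
move_arm(moves="0 0.066 -0.333 0.03 0 0;0 0.066 -0.333 0.03 0 0;0 0.066 -0.333 0.03 0 0;0 0.066 -0.333 0.03 0 0;0 0.066 -0.333 0.03 0 0;0 0.066 -0.333 0.03 0 0;0 0 0 0 0 0;0 0 0 0 0 0")

```text
time_s: 18.07
eef_pos: [0.5536, -0.0006, 0.1512]
tool_rot: [0.767, 0.624, -0.094, -0.115]
contact_force: [1.1, -0.4, -0.5]
opening: 0.101
gripper_force: 78.3
```

```bash
python3 go.py .5425 .001 .119 1.36
```

```text
t 18.0667 pos [ 0.5536 -0.0006  0.1512] yaw 1.367 q [ 0.37  0.52 -0.55  1.49  0.16  1.48 -0.4 ]
F [ 1.1 -0.4 -0.5] M [-0.07 -0.47  0.  ] open 0.101
shift now cm [-0.06 -0.12  3.41] rotvec [-0.299  0.001  0.007] | shift after turn cm [-0.07 -1.12  3.22]
```

Call:
move_arm(moves="0 -0.363 0.112 0 0 0;0 -0.363 0.112 0 0 0;0 -0.363 0.112 0 0 0;0 -0.363 0.112 0 0 0;0 -0.363 0.112 0 0 0;0 0 0 0 0 0;0 0 0 0 0 0")

```text
time_s: 18.65
eef_pos: [0.5345, 0.0032, 0.1518]
tool_rot: [0.767, 0.624, -0.095, -0.116]
contact_force: [-0.4, 0.2, -0.8]
opening: 0.096
gripper_force: 78.1
```

```bash
python3 go.py .5425 .001 .119 1.36
```

```text
t 18.65 pos [0.5345 0.0032 0.1518] yaw 1.367 q [ 0.38  0.48 -0.56  1.55  0.14  1.47 -0.4 ]
F [-0.4  0.2 -0.8] M [-0.1  -0.34 -0.05] open 0.096
shift now cm [-0.05  1.77  2.89] rotvec [-0.3    0.001  0.007] | shift after turn cm [-0.05  0.83  3.28]
```

Call:
move_arm(moves="0 -0.147 -0.478 0 0 0;0 -0.147 -0.478 0 0 0;0 -0.294 -0.956 0 0 0;0 -0.294 -0.956 0 0 0;0 -0.44 -1.43 0 0 0;0 -0.44 -1.43 0 0 0;0 -0.44 -1.43 0 0 0;0 -0.44 -1.43 0 0 0;0 -0.44 -1.43 0 0 0;0 0 0 -0.05 0 0;0 0 0 -0.05 0 0;0 0 0 -0.05 0 0;0 0 0 -0.05 0 0;0 0 0 -0.05 0 0;0 0 0 -0.05 0 0;0 0 0 0 0 0;0 0 0 0 0 0")

```text
time_s: 20.07
eef_pos: [0.5348, 0.0032, 0.2579]
tool_rot: [0.775, 0.631, -0.0, 0.0]
contact_force: [0.7, 0.5, -0.6]
opening: 0.097
gripper_force: 78.3
```

```bash
python3 go.py .4225 .3245 .16 1.366
python3 - <<'E'
from plant import arm
import cv2,numpy as np
from h import *
c=[]
for n in("scene","top"):
    s=arm.snapshot(n); np.savez(f"{n}4.npz",**s)
    c.append(crop(s,*((200,130,130,130) if n=="scene" else (215,100,130,130)),3,))
cv2.imwrite("pics/lifted.png",np.hstack(c))
E
```

```text
t 20.0667 pos [0.5348 0.0032 0.2579] yaw 1.367 q [ 0.44  0.17 -0.6   1.65  0.1   1.35 -0.37]
F [ 0.7  0.5 -0.6] M [ 0.02  0.02 -0.01] open 0.097
shift now cm [ 29.2  -17.5    9.76] rotvec [0.    0.001 0.001] | shift after turn cm [ 29.17 -17.52   9.79]
```

View pics/lifted.png

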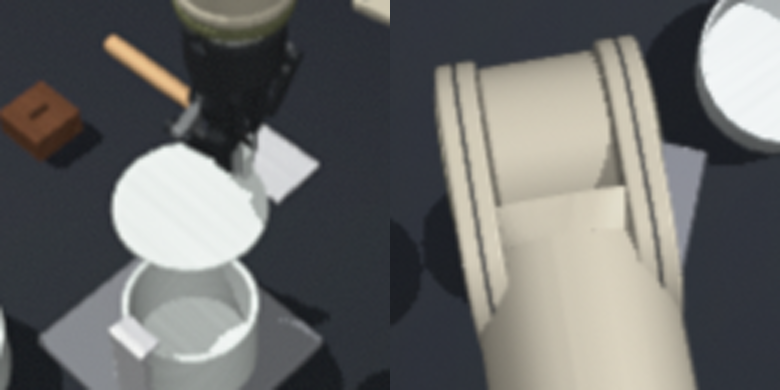

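The picture shows the lid held level above the open tub, with the key block empty at (40,120). Now carry it to the board.

Call:
move_arm(moves="2.09 -1.246 0 0 0 0;2.09 -1.246 0 0 0 0;2.09 -1.246 0 0 0 0;2.09 -1.246 0 0 0 0;2.09 -1.246 0 0 0 0;2.09 -1.246 0 0 0 0;2.09 -1.246 0 0 0 0;2.09 -1.246 0 0 0 0;2.09 -1.246 0 0 0 0;2.09 -1.246 0 0 0 0;2.09 -1.246 0 0 0 0;2.09 -1.246 0 0 0 0;2.09 -1.246 0 0 0 0;2.09 -1.246 0 0 0 0;0 0 2 0 0 0;0 0 2.5 0 0 0;0 0 2.5 0 0 0;0 0 2.5 0 0 0;0 0 0 0 0 0;0 0 0 0 0 0")

```text
time_s: 21.83
eef_pos: [0.4232, 0.3248, 0.1611]
tool_rot: [0.775, 0.631, -0.002, -0.001]
contact_force: [-0.3, 0.3, -0.4]
opening: 0.096
gripper_force: 78.4
```

```bash
python3 go.py .4231 .3252 .0435 1.366
```

```text
t 21.8333 pos [0.4232 0.3248 0.1611] yaw 1.367 q [-0.02  0.3  -0.83  1.77  0.24  1.18 -1.12]
F [-0.3  0.3 -0.4] M [ 0.08  0.05 -0.02] open 0.096
shift now cm [ 0.05  0.02 11.76] rotvec [-0.003  0.002  0.001] | shift after turn cm [ 4.000e-02 -1.000e-02  1.176e+01]
```

Call:
move_arm(moves="0 0 2 -0.003 0.002 0;0 0 2 0 0 0;0 0 2 0 0 0;0 0 2 0 0 0;0 0 1.5 0 0 0;0 0 1 0 0 0;0 0 0.5 0 0 0;0 0 0.4 0 0 0;0 0 0.2 0 0 0;0 0 0.15 0 0 0;0 0 0 0 0 0;0 0 0 0 0 0")

```text
time_s: 22.83
eef_pos: [0.4241, 0.3253, 0.0446]
tool_rot: [0.775, 0.631, 0.002, 0.001]
contact_force: [0.6, 0.5, -1.6]
opening: 0.101
gripper_force: 78.3
```

```bash
python3 go.py .4231 .3252 .0435 1.366
python3 - <<'E'
from plant import arm
import cv2,numpy as np
from h import *
s=arm.snapshot("scene"); cv2.imwrite("pics/onboard.png",crop(s,330,205,110,110,5))
E
```

```text
t 22.8333 pos [0.4241 0.3253 0.0446] yaw 1.367 q [-0.09  0.45 -0.76  1.87  0.38  0.96 -1.23]
F [ 0.6  0.5 -1.6] M [0.02 0.11 0.03] open 0.101
shift now cm [-0.03 -0.09  0.11] rotvec [ 0.004 -0.002  0.001] | shift after turn cm [-0.03 -0.09  0.11]
```

View pics/onboard.png

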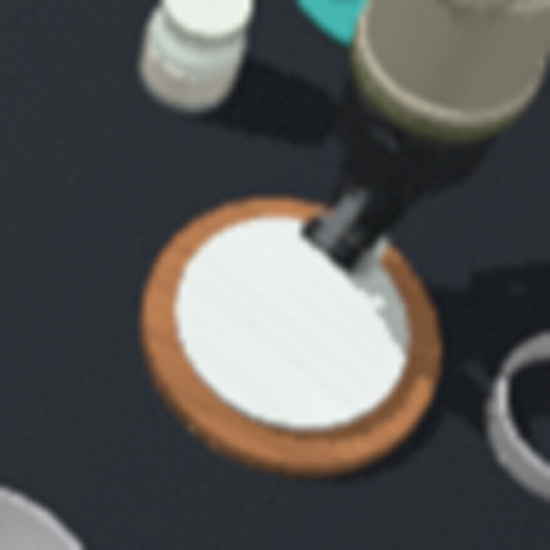

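The lid (293,325) sits well within the board (290,335), about 1 mm above it. Touch down, then release.

Call:
move_arm(moves="0 0 0.08 0.003 -0.002 0;0 0 0.06 0 0 0;0 0 0 0 0 0;0 0 0 0 0 0")

```text
time_s: 23.22
eef_pos: [0.424, 0.3252, 0.0434]
tool_rot: [0.775, 0.631, 0.0, 0.0]
contact_force: [-3.6, -3.1, 6.7]
opening: 0.102
gripper_force: 79.7
```

Call:
move_arm(moves="0 0 0 0 0 0;0 0 0 0 0 0;0 0 0 0 0 0;0 0 0 0 0 0;0 0 -0.5 0 0 0;0 0 -1 0 0 0;0 0 -2 0 0 0;0 0 -2.5 0 0 0;0 0 -2.5 0 0 0;0 0 -2.5 0 0 0;0 0 -2.5 0 0 0;0 0 -2.5 0 0 0;0 0 0 0 0 0", hand=0.4)

```text
time_s: 24.3
eef_pos: [0.4251, 0.327, 0.2085]
tool_rot: [0.775, 0.632, 0.004, 0.001]
contact_force: [1.2, 0.1, 0.1]
opening: 0.402
gripper_force: 0.0
```

```bash
python3 go.py .42 .32 .2 1.366
python3 - <<'E'
from plant import arm
import cv2,numpy as np
from h import *
s=arm.snapshot("scene"); cv2.imwrite("pics/end.png",crop(s,200,150,260,195,3))
E
```

```text
t 24.3 pos [0.4251 0.327  0.2085] yaw 1.367 q [ 0.    0.25 -0.85  1.71  0.2   1.26 -1.1 ]
F [1.2 0.1 0.1] M [0.03 0.01 0.02] open 0.402
shift now cm [-0.8  -0.36  0.84] rotvec [ 0.005 -0.005  0.001] | shift after turn cm [-0.79 -0.36  0.85]
```

View pics/end.png

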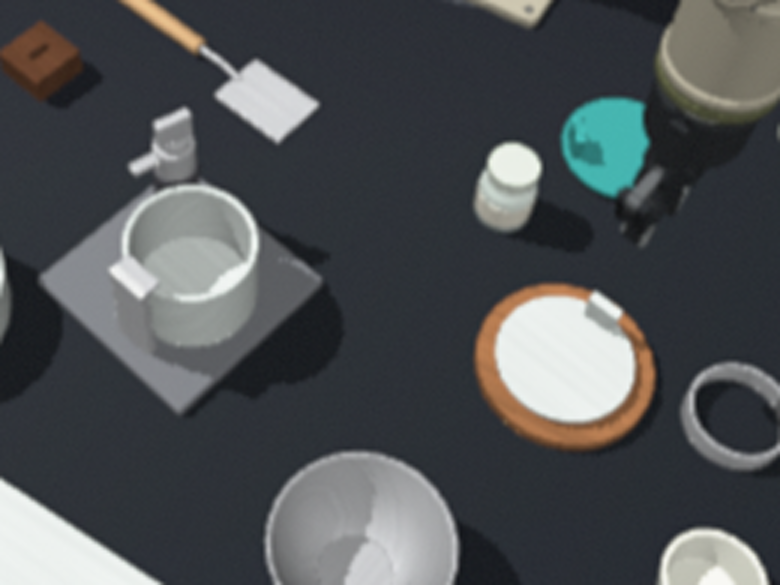

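The lid lies flat and right way up on the board at (565,358). The key is home in the lock at (172,140) with the arm turned off the tub, and the other things look undisturbed. Handing in.

```bash
python3 -c "
from plant import arm; print(arm.sign_off())"
```

```text
the job is handed in; nothing more can be done
None
```

The job is done and handed in at about 24 s: the key is home in the lock and turned clockwise to its stop, the lid lies flat and right way up on the board, and in the last picture nothing else looks moved.

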